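# Latch the red mould box

### The arm

A 6-joint arm with a two-finger parallel gripper is mounted at the origin on a cart in front of the work surface, level with it; the furniture and walls round the work are solid. World frame = base frame: x ahead of the robot, y to its left, z up, the work surface at z = 0. Lengths are in mm, angles in rad, forces in N, time in s.
With the tool pointing down it reaches from about 300 to 775 mm from the base axis. Payload 14.6 kg.
Tool frame: the origin (TCP) lies on the centre line of the jaws, within the pads' length; the fingertips stand 19 mm ahead of it and the grasp point (between the pads) is the TCP (bot.tip_reach is the distance from the TCP to the fingertips, in mm); z points along the fingers, y is the line along which they close (so a half turn about z gives the same grasp; the last joint's range is limited). The gripper opens to 85 mm and grips with 20 to 120 N. Pads are 22 mm wide; open, the fingers measure 114 mm over their backs; the gripper's body (76 mm by 85 mm) begins 54 mm behind the grasp point. The pads swing forward as they close: fully open they stand 13 mm farther back than shut.
Start: joints at [-1.241, 0.3, 1.521, -0, 1.321, -0.067], TCP at [212.55, -507.259, 250.281] pointing down, gripper open.
Joint ranges: [-3.03, 3.03], [-0.79, 2.21], [0.23, 2.52], [-1.04, 4.18], [0, 3.07], [-2.55, 2.55]. Speed limits (rad/s): [2.22, 2.22, 2.57, 3.14, 3.14, 3.14].

### API

Orientations are given as a unit quaternion [w, x, y, z].
In Python, from rig import bot gives the robot as it stands. Calls block until the motion is done:
- bot.move_to(position, orientation): joint-space move of the TCP to a pose.
- bot.servo_line(position, attitude=None, speed=150, until_force=None): straight line of the TCP; attitude=None keeps the orientation; speed is the mean speed in mm/s. With until_force (N) it stops when the force on the tool has changed by that much, and returns True; else False.
- bot.move_joints(angles): joint-space move.
- bot.move_gripper(opening, grip_force=None): finger opening in mm; grip_force is the grip in N (None keeps the last); returns when the fingers have stopped.
- bot.dwell(seconds).
- bot.ik(position, orientation): joint angles nearest the present ones, or None.
- bot.read_state(): the state.
- bot.read_camera(name): name is "scene" or "top" or "wrist"; returns a dict with "image" (480x640x3 uint8, blue, green, red), "depth" (480x640 float32, mm along the optical axis (not along the pixel's ray), 0 where there is no reading), "fovy" (degrees; the focal length in pixels is half the picture's height over the tangent of half this angle, whatever the lens; pixels are square), "cx", "cy" (the principal point, pixels), "eye" and "attitude" of the camera in the world; the wrist camera has in their place "mount" (4x4, takes a point from camera to tool coordinates, whose origin is the TCP and whose axes are the flange's). Camera axes: x right, y down, z forward; pixel columns grow to the right and rows downward; lengths in mm; the calibration is good to about 2 mm. A picture is of the moment at which its call begins: read the wrist's pose just before it.
A pose or a line that the arm cannot do raises bot.MotionError and nothing moves.
- bot.finish_job(): hands the job in; it is judged then, once.
The state is a dict: "clock": time; "joint_positions": joint angles; "qvel": joint speeds; "effort": joint torques, N m; "ee_pos": TCP position; "tool_rot": TCP orientation; "ft_force": force on the tool from outside, world axes, zero at the start; "moment": the same for the moment, N m; "grip_width": finger opening in mm; "grip_force": force on a finger pad.
Only numpy, scipy, OpenCV 4.12 (cv2) and the standard library are available. Lean on these libraries where they do the work, as an engineer would, in place of code of your own. Each camera call takes 0.05 s, during which the arm holds its last target. There are 200 camera calls.

### The job

Close the mould box whose draw latch has the red lever: swing its wire loop down over the keeper hook while the lever is still up, then push the red lever down over centre until it snaps flat, so that the two aluminium halves are drawn together. Leave the blue-levered box alone.

Things in the scene. Friction and masses are not known exactly. Their poses are not given: they have to be found in the camera images.
- red_box: Red-levered mould box, fixed: plywood base 158 x 72 x 12 mm, two aluminium halves (top z = 47 mm), steel draw latch on top. Origin on the bench under the lever's pivot, which is 61 mm above it with its axis along y. +x runs along the box from latch to keeper, z up. Base from x = -78 to +80 mm; the half at x = 26 to 72 mm slides, the other is fixed. A like box has a blue lever.
- red_grip (a point): Middle of the pressing face of the red grip (56 x 26 x 8 mm), 72 mm from the pivot along the lever and 10 mm above its centre line; lever end at 90 mm. At the start the lever is upright, face towards the box's +x; push it (under 10 N) to -x and down about the pivot until it lies flat along -x, face up, 71 mm above the bench.
- red_lever (a joint): Angle of the red lever about its pivot: 0 = closed, flat along the box's -x; about 1.57 = upright, as at the start. Stays where it is left; with the loop hooked and tight it snaps shut by itself below about 0.3.
- red_bar (a point): Middle of the loop's cross bar (7 mm thick, 41 mm wide along y), 80 mm from the loop's hinge; a flat tab 26 mm wide reaches 17 mm straight on. At the start the loop slants up to the box's +x at 45 to 65 degrees, bar about 150 mm up, held by friction. Pushed down (under 2 N) it swings about its hinge, and from about 35 degrees falls, to the far side of the keeper, bar 52 mm above the bench.
- red_loop_hinge (a point): Where the loop is hinged to the lever: 25 mm from the lever's pivot, about 85 mm above the bench while the lever is up. The loop's two side wires run 17 mm either side of the box's middle plane. Axis along the box's y.
- red_keeper (a point): Seat of the bar: its centre when drawn against the far (+x) side of the keeper hook, a steel fin on the sliding half, 22 mm wide, 4 mm thick, top 63 mm above the bench, leaning to +x. The loop straddles it. Hooked but loose, lever up, the bar lies 4 to 9 mm beyond the seat in +x; swung down with the lever up it clears the fin by itself.
- red_half (a joint): Slide of the red box's sliding half: 0 = apart (gap 8 mm, pushed off by springs), about 0.007 m = drawn shut by the latch.
- blue_grip (a point): The same point on the lever of the other box (blue grip), which stays as it is.

How it is judged (in metres and radians):
On the way:
1. the red latch's loop lies hooked over its keeper with the lever still up (value of joint red_lever above 0.9 rad and x of red_bar in the frame of red_keeper between -0.003 and 0.014 m and z of red_bar in the frame of red_keeper below 0.007 m), for 0.1 s.
At the end, for the whole second after the job is handed in: The red lever lies flat (within 0.1 rad of closed), its loop's bar is seated on the keeper (within 7 mm of the seat) and the sliding half has been drawn in by more than 4 mm; the blue lever is where it was (within 20 mm) (value of joint red_lever below 0.1 rad and value of joint red_half above 0.004 m and distance between red_bar and red_keeper below 0.007 m); the robot touches nothing.
It fails at once if the blue lever is moved by more than 20 mm (distance of blue_grip from where it was at the start of the episode above 0.02 m).
It also fails if it takes over 30 s, if anything falls off the work surface, if the arm or the gripper's body presses on something with over 40 N, if the wrist force passes 120 N, or if a joint passes its speed limit or range.

## Working session

There is one attempt and no reset: what is moved stays moved. The work goes in short steps, each a Python script; the robot and the scene stay as the last script left them, time stands still between calls to the robot, and variables do not carry over. Pictures are saved under pics/ and viewed, at most 10 in all, crops included, and the job is handed in when it is done.

```bash
mkdir -p pics; ls
cat > h.py <<'E'
import numpy as np, cv2
from scipy.spatial.transform import Rotation as R
from rig import bot
def cloud(c):
    d=c["depth"]; f=240/np.tan(np.radians(c["fovy"])/2)
    v,u=np.mgrid[0:480,0:640]
    p=np.stack([(u-c["cx"])/f*d,(v-c["cy"])/f*d,d],-1)
    q=np.array(c["attitude"]); M=R.from_quat(q[[1,2,3,0]]).as_matrix() if q.size==4 else q
    return p@M.T+np.array(c["eye"])
E
python3 - <<'E'
from h import *
import pickle
for n in("scene","top"):
    c=bot.read_camera(n); cv2.imwrite(f"pics/{n}0.png",c["image"]); pickle.dump(c,open(n+".pkl","wb"))
    print(n,c["fovy"],c["eye"],c["attitude"])
    P=cloud(c); b,g,r=[c["image"][...,i].astype(int) for i in range(3)]
    for nm,m in(("red",(r>110)&(g<70)&(b<80)),("blue",(b>110)&(r<80)&(b-g>40))):
        m&=c["depth"]>0; v,u=np.nonzero(m)
        if len(v): print(nm,len(v),np.median(u),np.median(v),np.percentile(P[m],[5,50,95],axis=0).round(0).tolist())
print(bot.read_state()["clock"])
E
```

```text
pics
scene 44.26139461229072 [186.02754439 602.33678016 732.65653371] [ 0.08586198 -0.24817497  0.90705802 -0.32906331]
red 1617 125.0 439.0 [[462.0, 89.0, 21.0], [506.0, 495.0, 27.0], [582.0, 506.0, 144.0]]
blue 83 255.0 295.0 [[428.0, 301.0, 148.0], [438.0, 304.0, 151.0], [448.0, 306.0, 153.0]]
top 49.98020314342774 [406.32065456 156.16976505 922.8948254 ] [-0.01067535  0.70864509 -0.7047864   0.03137365]
red 389 107.0 217.0 [[464.0, 84.0, 25.0], [509.0, 492.0, 28.0], [583.0, 498.0, 152.0]]
blue 43 204.0 255.0 [[431.0, 299.0, 150.0], [440.0, 301.0, 152.0], [450.0, 304.0, 155.0]]
0.1
```

View pics/scene0.png

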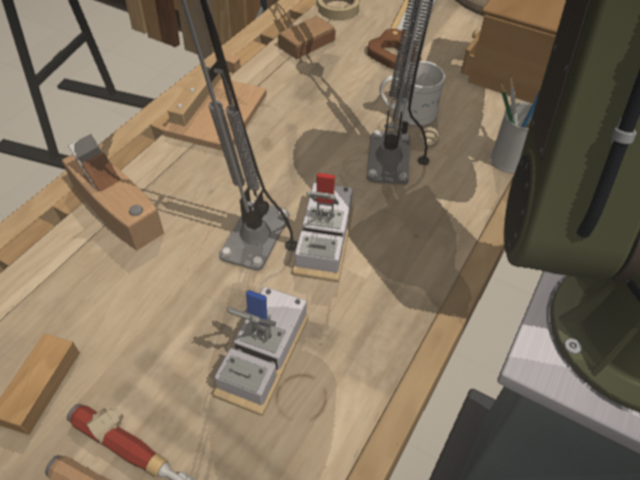

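View pics/top0.png

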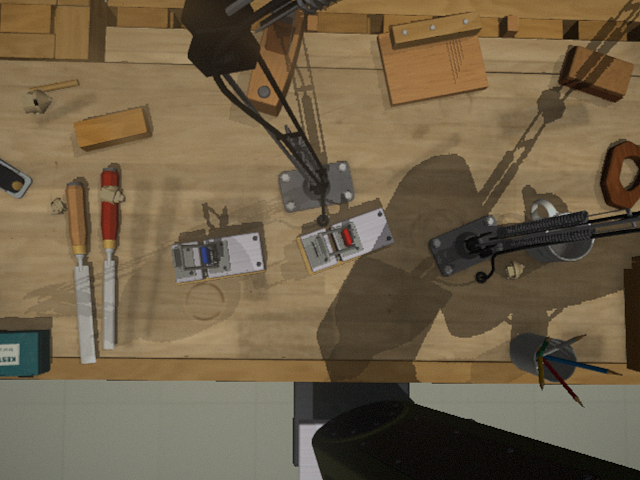

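The scene view shows the red box at about (325,230) with its lever at (325,188), and a lamp base beside it at (255,235). In the top view the red box is at (347,240), and its keeper half points left (+y). The blue box is at (218,258). I'll fit the red box's frame from depth.

Run:
```python
from h import *
import pickle
ims=[]
for n,(x0,y0,x1,y1) in(("top",(270,150,420,300)),("scene",(200,100,360,300))):
    c=pickle.load(open(n+".pkl","rb")); P=cloud(c)
    im=c["image"][y0:y1,x0:x1]; ims.append(cv2.resize(im,(int(600*im.shape[1]/im.shape[0]),600) if n=="top" else (480,600),interpolation=cv2.INTER_CUBIC)[:, :])
    b,g,r=[c["image"][...,i].astype(int) for i in range(3)]
    red=(r>100)&(g<80)&(b<80)&(P[...,2]>90)&(P[...,0]<520)&(c["depth"]>0)
    print(n,"grip",red.sum(),np.percentile(P[red],[3,50,97],axis=0).round(0).tolist())
    roi=(np.hypot(P[...,0]-435,P[...,1]-95)<130)
    al=roi&(abs(P[...,2]-47)<4)
    pts=P[al][:,:2].astype(np.float32)
    rect=cv2.minAreaRect(pts); print("alu",len(pts),rect,np.median(P[al][:,2]))
    hi=roi&(P[...,2]>60)&(P[...,2]<400); q=P[hi]
    for a,bb in((60,75),(75,100),(100,130),(130,160),(160,220),(220,400)):
        s=q[(q[:,2]>a)&(q[:,2]<=bb)]
        if len(s): print(a,len(s),s.min(0).round(),s.max(0).round())
cv2.imwrite("pics/c.png",np.hstack(ims)[:, :]) ; im=np.hstack(ims); cv2.imwrite("pics/c.png",cv2.resize(im,(800,int(im.shape[0]*800/im.shape[1]))))
```

```text
top grip 75 [[458.0, 81.0, 149.0], [468.0, 86.0, 151.0], [480.0, 92.0, 154.0]]
alu 2327 ((489.5827941894531, 126.64285278320312), (132.73699951171875, 231.3214111328125), 20.235471725463867) 48.23301451396321
60 76 [441.  74.  60.] [561. 142.  74.]
75 207 [453.  68.  75.] [562. 142. 100.]
100 153 [445.  71. 100.] [560. 141. 130.]
130 344 [438.  79. 130.] [559. 146. 160.]
160 168 [442. 122. 160.] [558. 153. 219.]
220 37 [550. 145. 222.] [553. 153. 263.]
scene grip 397 [[325.0, -427.0, 100.0], [465.0, 90.0, 137.0], [477.0, 95.0, 154.0]]
alu 2239 ((489.8826599121094, 127.55007934570312), (133.98731994628906, 229.66383361816406), 20.054485321044922) 47.82550424742681
60 249 [440.  72.  60.] [561. 145.  75.]
75 369 [451.  69.  75.] [562. 145. 100.]
100 273 [443.  84. 100.] [559. 144. 130.]
130 498 [436.  81. 130.] [555. 148. 160.]
160 290 [440. 126. 160.] [554. 154. 220.]
220 72 [549. 145. 220.] [551. 157. 270.]
```

View pics/c.png

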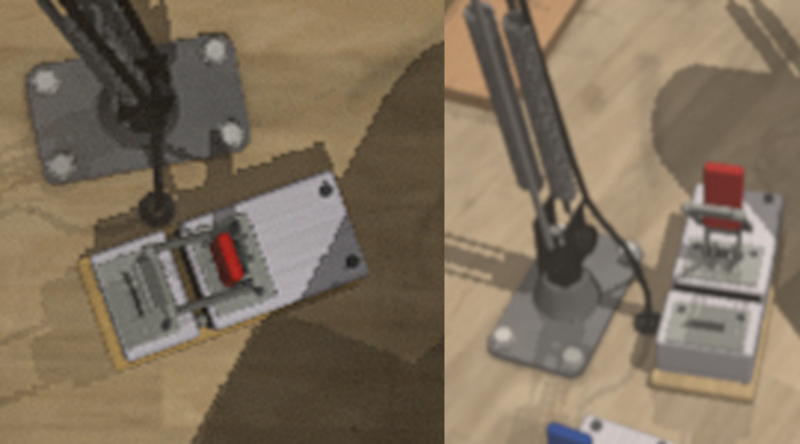

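The crop shows the box axis running from lower left (keeper end, 105,310) to right (345,225). The bar is at (150,290), the red grip at (227,258), and the lamp's foot and cable knob (155,207) sit beside the +x-world side. I'll now restrict the fit to the bright aluminium.

Run:
```python
from h import *
import pickle
for n in("top","scene"):
    c=pickle.load(open(n+".pkl","rb")); P=cloud(c)
    g=c["image"].min(-1).astype(int)
    for lo,hi in((44,52),(9,16)):
        m=((abs(P[...,2]-(lo+hi)/2)<(hi-lo)/2)&(np.hypot(P[...,0]-450,P[...,1]-85)<110)).astype(np.uint8)
        if lo==44: m&=(g>75).astype(np.uint8)
        k,l,s,ce=cv2.connectedComponentsWithStats(m)
        for i in range(1,k):
            if s[i,4]>60:
                pts=P[l==i][:,:2].astype(np.float32); print(n,lo,s[i].tolist(),cv2.minAreaRect(pts),np.median(P[l==i],0).round(1))
    # grip
    im=c["image"].astype(int); red=(im[...,2]>90)&(im[...,1]<70)&(im[...,0]<70)&(np.hypot(P[...,0]-465,P[...,1]-90)<50)&(c["depth"]>0)
    q=P[red&(P[...,2]>146)]; print("griptop",len(q),q.mean(0),cv2.minAreaRect(q[:,:2].astype(np.float32)))
    # everything high, in provisional box frame
    t=np.radians(109); ex=np.array([np.cos(t),np.sin(t)]); ey=np.array([-ex[1],ex[0]])
    hi=(P[...,2]>58)&(P[...,2]<165)&(np.hypot(P[...,0]-460,P[...,1]-95)<80)
    q=P[hi]; d=q[:,:2]-q0 if 0 else q[:,:2]-np.array([468,86]); a=d@ex; b=d@ey
    for z in range(60,165,10):
        s=(q[:,2]>=z)&(q[:,2]<z+10)&(abs(b)<35)
        if s.any(): print(z,s.sum(),"x",np.percentile(a[s],[0,25,50,75,100]).round(),"y",np.percentile(b[s],[0,50,100]).round())
```

```text
top 44 [331, 208, 64, 54, 1497] ((481.5942077636719, 51.89811706542969), (65.41100311279297, 96.12786102294922), 20.279050827026367) [486.4  42.   48.3]
top 44 [301, 228, 37, 44, 583] ((454.4922790527344, 125.64314270019531), (65.5865478515625, 46.175636291503906), 19.76777458190918) [443.5 132.5  49.2]
top 44 [333, 232, 13, 18, 114] ((470.2001037597656, 92.30094909667969), (30.67169189453125, 12.349931716918945), 20.922428131103516) [470.2  93.2  49.5]
top 44 [324, 235, 10, 19, 81] ((464.7284851074219, 109.63654327392578), (32.06235885620117, 7.773034572601318), 19.399682998657227) [465.6 110.2  47.4]
top 9 [296, 236, 96, 40, 318] ((470.5345764160156, 81.35926055908203), (71.75140380859375, 156.2245635986328), 20.148588180541992) [441.3 140.2  12.5]
griptop 83 [468.81381606  86.56781318 151.27320877] ((468.86865234375, 86.37745666503906), (24.89173698425293, 7.560662746429443), 20.709211349487305)
60 43 x [-8. 50. 51. 52. 54.] y [-11.   2.  13.]
80 24 x [-14. -14. -13. -12.  -9.] y [-20.   2.  18.]
90 37 x [-13. -11.  -9.  -6.   4.] y [-20.   2.  18.]
100 39 x [-13.  -1.   2.   3.  
[... 804 characters left out ...]
58081681  90.08465566 149.41418045] ((466.8776550292969, 90.5386734008789), (22.912141799926758, 6.820106029510498), 19.211931228637695)
60 144 x [-13.  -4.  -1.  53.  57.] y [-14.  -0.  12.]
70 21 x [-10.  -3.  -0.   1.   4.] y [-12.  10.  11.]
80 49 x [-12.  -5.  -0.   1.   3.] y [-19.   3.  18.]
90 45 x [-10.   0.   3.   4.   6.] y [-17.  -1.  19.]
100 68 x [2. 4. 5. 6. 9.] y [-19.   1.  19.]
110 23 x [ 2.  4.  5. 12. 18.] y [-17.   0.  19.]
120 94 x [ 3.  4.  5.  6. 25.] y [-18.  -0.  19.]
130 96 x [-0.  4.  5.  6. 31.] y [-18.   0.  19.]
140 145 x [-3.  4.  5.  7. 44.] y [-19.   0.  20.]
150 110 x [-1.  4. 39. 43. 50.] y [-20.   1.  20.]
160 57 x [47. 48. 49. 50. 52.] y [-12.   0.  13.]
```

```bash
cat >> h.py <<'E'
t=np.radians(110); ex=np.array([np.cos(t),np.sin(t),0]); O=np.array([470.2,81.4,0])
def W(x,z): return O+x*ex+np.array([0,0,z])
def quat(s=1):
    X=s*ex; Z=np.array([0,0,-1.]); q=R.from_matrix(np.stack([X,np.cross(Z,X),Z],1)).as_quat(); return q[[3,0,1,2]]
E
python3 - <<'E'
from h import *
import pickle
print(bot.tip_reach)
for n in("top","scene"):
    P=cloud(pickle.load(open(n+".pkl","rb"))).reshape(-1,3)
    for z in range(100,600,100):
        s=P[(P[:,2]>z)&(P[:,2]<z+100)&(P[:,0]>150)]
        H,_,_=np.histogram2d(s[:,0],s[:,1],[np.arange(150,801,50),np.arange(-500,401,50)])
        print(n,z); print('\n'.join(f"{150+50*i} "+''.join('#' if v>3 else '.' for v in r) for i,r in enumerate(H)))
for s in(1,-1):
    for p in((40,250),(75,100),(-60,95),(20,150)): 
        j=bot.ik(W(*p),quat(s)); print(s,p,None if j is None else np.round(j,2))
for p in([330*np.cos(-1.24),330*np.sin(-1.24),350],): print(bot.ik(p,bot.read_state()["tool_rot"]))
E
```

```text
19.0
top 100
150 ............#.....
200 ....###...###.....
250 ...####...........
300 ....##............
350 ..................
400 ......#....##..##.
450 .....###...##..##.
500 ............#.....
550 ............##....
600 ..................
650 ..................
700 ..................
750 ..................
top 200
150 ............#.....
200 .........####.....
250 ..................
300 ..................
350 ..................
400 ..................
450 .....##...........
500 ..................
550 ............##....
600 ..................
650 ..................
700 ..................
750 ..................
top 300
150 ...........##.....
200 .........####.....
250 .........#........
300 ..................
350 ..................
400 ..................
450 .....#............
500 ..................
550 ............##....
600 ..................
650 ..................
700 ..................
750 ..................
top 400
150 ..................
200 .........###......
250 ........##........
300 ..................
350 ..................
400 ..................
450 ..................
500 .
[... 1655 characters left out ...]
0 ..................
scene 500
150 ..................
200 ..................
250 ..................
300 ..................
350 ..................
400 ..................
450 ..................
500 ..................
550 ..................
600 ..................
650 ..................
700 ..................
750 ..................
1 (40, 250) [ 0.18  0.12  1.73 -0.    1.28 -0.17]
1 (75, 100) [ 0.25  0.32  1.89 -0.    0.94 -0.1 ]
1 (-60, 95) [-0.02  0.37  1.83 -0.    0.94 -0.37]
1 (20, 150) [ 0.14  0.25  1.84 -0.    1.05 -0.21]
-1 (40, 250) None
-1 (75, 100) None
-1 (-60, 95) None
-1 (20, 150) None
[-1.35106881e+00 -2.81974282e-01  1.87950503e+00 -1.00143601e-04
  1.54514900e+00 -1.77054729e-01]
```

Run:
```python
from h import *
import pickle
for n in("top","scene"):
    P=cloud(pickle.load(open(n+".pkl","rb"))).reshape(-1,3)
    for z in range(180,700,40):
        s=P[(P[:,2]>z)&(P[:,2]<z+40)&(P[:,0]>350)&(P[:,1]>-50)]
        if len(s):
            o=[]
            for x in(34,65,10,-60):
                d=np.hypot(*(s[:,:2]-W(x,0)[:2]).T); i=d.argmin(); o+= [int(d[i]),s[i,:2].round().tolist()]
            print(n,z,o)
```

```text
top 180 [94, [550.0, 135.0], 101, [549.0, 141.0], 94, [550.0, 135.0], 125, [550.0, 135.0]]
top 220 [96, [550.0, 145.0], 102, [550.0, 146.0], 99, [550.0, 145.0], 133, [550.0, 145.0]]
top 260 [100, [551.0, 153.0], 103, [551.0, 153.0], 104, [551.0, 153.0], 141, [553.0, 152.0]]
top 300 [104, [551.0, 161.0], 104, [551.0, 161.0], 109, [552.0, 159.0], 147, [571.0, 149.0]]
top 340 [108, [552.0, 167.0], 107, [552.0, 169.0], 114, [552.0, 167.0], 153, [572.0, 155.0]]
top 380 [112, [553.0, 174.0], 109, [552.0, 175.0], 119, [553.0, 174.0], 158, [571.0, 161.0]]
top 420 [117, [552.0, 184.0], 112, [552.0, 184.0], 126, [552.0, 184.0], 164, [571.0, 168.0]]
top 460 [123, [550.0, 196.0], 115, [550.0, 196.0], 133, [571.0, 174.0], 169, [571.0, 174.0]]
top 500 [130, [550.0, 206.0], 120, [550.0, 206.0], 137, [571.0, 180.0], 174, [571.0, 180.0]]
top 540 [125, [549.0, 201.0], 116, [549.0, 201.0], 133, [561.0, 186.0], 175, [561.0, 186.0]]
top 580 [119, [566.0, 165.0], 115, [549.0, 200.0], 124, [567.0, 164.0], 157, [579.0, 155.0]]
top 620 [108, [564.0, 141.0], 113, [559.0, 167.0], 109, [565.0, 139.0], 135, [566.0, 137.0]]
scene 180 [93, [548.0, 139.0], 100, [548.0, 139.0], 94, [548.0, 139.0], 126, [550.0, 137.0]]
scene 220 [96, [549.0, 148.0], 100, [549.0, 151.0], 99, [550.0, 145.0], 134, [550.0, 145.0]]
scene 260 [100, [549.0, 156.0], 102, [549.0, 156.0], 104, [551.0, 153.0], 141, [551.0, 153.0]]
scene 300 [103, [550.0, 163.0], 103, [550.0, 163.0], 109, [551.0, 161.0], 148, [571.0, 149.0]]
scene 340 [107, [551.0, 169.0], 105, [550.0, 171.0], 114, [551.0, 169.0], 153, [571.0, 157.0]]
scene 380 [111, [550.0, 176.0], 107, [550.0, 176.0], 119, [550.0, 176.0], 161, [570.0, 166.0]]
scene 420 [117, [550.0, 187.0], 111, [550.0, 187.0], 127, [550.0, 187.0], 172, [551.0, 186.0]]
```

```bash
cat >> h.py <<'E'
def quat(lean=10):
    Z=np.array([0,0,-1.]); q=R.from_matrix(np.stack([ex,np.cross(Z,ex),Z],1))
    ey=np.array([-ex[1],ex[0],0])  # points towards robot
    rr=R.from_rotvec(ex*np.radians(-lean)*1)  # top leans towards +ey
    if (rr.apply([0,0,1.])@ey)<0: rr=rr.inv()
    q=(rr*q).as_quat(); return q[[3,0,1,2]]
def tcp(x,z,lean=10):
    "TCP with fingertip (tip centre) at box (x,0,z)"
    q=quat(lean); return W(x,z)-19*R.from_quat(q[[1,2,3,0]]).apply([0,0,1.])
E
python3 - <<'E'
from h import *
import pickle
s=bot.read_state(); a=-1.24
j=bot.ik([330*np.cos(a),330*np.sin(a),350],s["tool_rot"]); bot.move_joints(j)
k=np.array(j); k[0]=0.1; k[5]=-0.2; bot.move_joints(k)
bot.move_gripper(0)
q=quat(); bot.move_to(tcp(33,235),q)
s=bot.read_state(); print(s["clock"],s["ee_pos"],s["grip_width"])
c=bot.read_camera("wrist"); pickle.dump((s,c),open("w.pkl","wb")); cv2.imwrite("pics/w1.png",c["image"]); print(c["mount"],c["fovy"])
E
```

```text
4.325 [455.49963409 111.17356392 254.35008275] -0.03165068350805054
[[ 2.49558314e-04 -9.58021134e-01 -2.86697479e-01  7.27804332e+01]
 [ 9.99999947e-01  2.99181090e-04 -1.29277404e-04 -3.69870201e-01]
 [ 2.09624950e-04 -2.86697432e-01  9.58021158e-01 -1.23821940e+02]
 [ 0.00000000e+00  0.00000000e+00  0.00000000e+00  1.00000000e+00]] 67.43121460172758
```

View pics/w1.png

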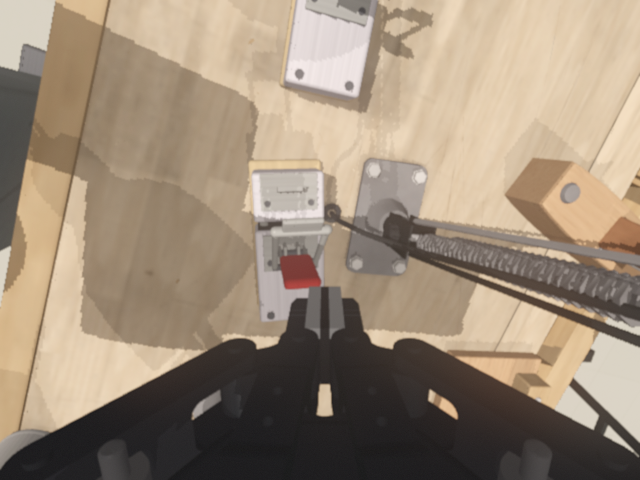

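The wrist view shows the box upright in the image at (290,240). The loop's tab is at (303,227), the red grip at (300,271), and the closed fingertips at (325,305). I'll get the loop and grip coordinates in the box frame.

```bash
cat >> h.py <<'E'
def wcloud(s,c):
    d=c["depth"]; f=240/np.tan(np.radians(c["fovy"])/2); v,u=np.mgrid[0:480,0:640]
    p=np.stack([(u-c["cx"])/f*d,(v-c["cy"])/f*d,d],-1); M=np.array(c["mount"])
    p=p@M[:3,:3].T+M[:3,3]; q=np.array(s["tool_rot"]); p=R.from_quat(q[[1,2,3,0]]).apply(p.reshape(-1,3))+np.array(s["ee_pos"])
    p-=O; ey=np.array([-ex[1],ex[0],0]); return np.stack([p@ex,p@ey,p[:,2]],-1).reshape(480,640,3)
def prof(B,lo=50):
    q=B[(abs(B[...,1])<30)&(B[...,0]>-95)&(B[...,0]<100)&(B[...,2]>lo)&(B[...,2]<175)]
    for z in range(lo,175,8):
        s=q[(q[:,2]>=z)&(q[:,2]<z+8)]
        if len(s)>4: print(z,len(s),"x",np.percentile(s[:,0],[2,25,50,75,98]).round(),"y",np.percentile(s[:,1],[2,50,98]).round())
E
python3 - <<'E'
from h import *
import pickle
s,c=pickle.load(open("w.pkl","rb")); B=wcloud(s,c); prof(B)
im=c["image"].astype(int); m=(im[...,2]>110)&(im[...,1]<75)&(abs(B[...,1])<40)&(B[...,2]>80)&(B[...,2]<200); print("grip",np.percentile(B[m],[3,50,97],axis=0).round(1))
m=(abs(B[...,2]-12)<3)&(abs(B[...,0]-20)<70)&(abs(B[...,1])<60)&(im.min(-1)>40); print("ply",np.percentile(B[m],[1,50,99],axis=0).round(1))
m=(abs(B[...,2]-47)<4)&(abs(B[...,0])<80)&(abs(B[...,1])<36)&(im.min(-1)>100); print("alu",np.percentile(B[m],[1,50,99],axis=0).round(1))
E
```

```text
50 941 x [-20.   1.   9.  45.  68.] y [-24.   2.  26.]
58 291 x [-2.  1.  5. 58. 60.] y [-10.   1.  12.]
66 31 x [-2.  0.  4.  5.  6.] y [-10.   6.  13.]
74 17 x [3. 5. 5. 6. 6.] y [-11.  -9.  12.]
82 48 x [-7. -6. -4.  5.  6.] y [-18.  14.  19.]
90 36 x [-5. -3. -1.  0.  7.] y [-18.  16.  20.]
98 140 x [2. 6. 9. 9. 9.] y [-17.   2.  19.]
106 159 x [ 7.  9.  9. 10. 14.] y [-17.   1.  20.]
114 177 x [ 7.  9.  9. 16. 21.] y [-17.   2.  20.]
122 194 x [ 7.  9. 10. 21. 26.] y [-17.   1.  20.]
130 211 x [ 7.  9. 10. 28. 32.] y [-17.   2.  19.]
138 232 x [ 8.  9. 10. 34. 38.] y [-17.   2.  20.]
146 829 x [ 3.  7. 10. 43. 47.] y [-18.   2.  20.]
154 291 x [44. 46. 48. 50. 55.] y [-11.   2.  14.]
162 239 x [51. 52. 53. 54. 55.] y [-11.   1.  13.]
grip [[  5.2  -9.8 102.2]
 [  9.2   1.8 135.6]
 [  9.9  12.8 151.6]]
ply [[-43.9 -34.3   9.2]
 [ 72.9  14.7  11.8]
 [ 78.7  36.6  13.8]]
alu [[-75.2 -31.2  44.5]
 [ 30.   10.8  48. ]
 [ 70.3  33.2  50.9]]
```

```bash
cat >> h.py <<'E'
O=O+1.3*np.array([-ex[1],ex[0],0])
E
python3 - <<'E'
from h import *
import pickle
q=quat(); pos=[]
for a in np.radians([65,50,40,30,20,10]):
    pos.append((-5+88*np.cos(a)-3*np.sin(a)-11, 85+88*np.sin(a)+3*np.cos(a)))
bot.move_to(tcp(pos[0][0],175),q)
for p in pos:
    bot.servo_line(tcp(*p),speed=80); s=bot.read_state(); print(np.round(p),s["clock"],s["ft_force"])
bot.servo_line(tcp(35,200),speed=250)
s=bot.read_state(); c=bot.read_camera("wrist"); cv2.imwrite("pics/w2.png",c["image"]); prof(wcloud(s,c)); print(s["clock"])
E
```

```text
[ 18. 166.] 4.9917 [-0.04242924 -0.59909012 -0.13769597]
[ 38. 154.] 5.425 [0.24259508 0.26212283 0.24930656]
[ 49. 144.] 5.7667 [0.19015211 0.28129398 0.2908314 ]
[ 59. 132.] 6.1083 [ 0.48539528 -0.43787103  0.10147821]
[ 66. 118.] 6.45 [-0.39439222 -0.45583858  0.87999011]
[ 70. 103.] 6.7917 [ 0.62658091  0.90747063 -0.58581016]
50 1717 x [-17.   7.  60.  69.  78.] y [-25.   2.  24.]
58 707 x [-3.  2. 49. 57. 61.] y [-19.   0.  19.]
66 351 x [-1. 28. 33. 38. 44.] y [-20.   6.  19.]
74 340 x [ 4. 12. 16. 21. 26.] y [-20.  10.  19.]
82 311 x [-7. -2.  2.  5.  9.] y [-19.  13.  19.]
90 7 x [-6. -5. -4.  8.  9.] y [-12.  11.  17.]
98 144 x [ 6.  9.  9.  9. 10.] y [-12.   1.  12.]
106 165 x [ 7.  9.  9.  9. 10.] y [-12.   1.  12.]
114 176 x [ 7.  9.  9. 10. 10.] y [-12.   0.  12.]
122 145 x [ 7.  9.  9. 10. 10.] y [-11.   4.  12.]
130 110 x [ 6.  9.  9. 10. 10.] y [-1.  6. 12.]
138 52 x [ 6.  9.  9. 10. 10.] y [ 1. 10. 12.]
146 5 x [5. 6. 6. 7. 8.] y [12. 12. 12.]
7.35
```

View pics/w2.png

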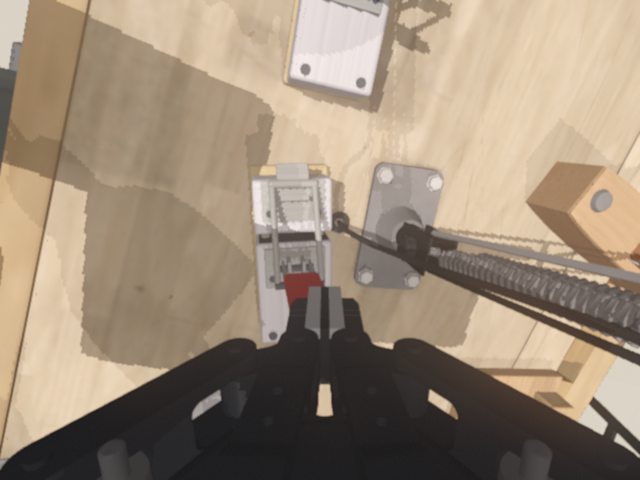

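The loop now lies down across the keeper: its bar is at (290,172), tab beyond, with the fin inside, and the lever is still upright at (303,288). Next I'll push the lever along its arc.

Run:
```python
from h import *
q=quat(); bot.servo_line(tcp(29,129),speed=150)
for d in(92,80,68,56,44,33,23,14,6):
    a=np.radians(d); r=68
    p=(-r*np.cos(a)+10*np.sin(a)+11, 61+r*np.sin(a)+10*np.cos(a)+1)
    f=bot.servo_line(tcp(*p),speed=70,until_force=35); s=bot.read_state(); print(d,np.round(p),f,s["clock"],np.round(s["ft_force"],1))
    if f: break
bot.servo_line(tcp(p[0],p[1]+130),speed=250)
s=bot.read_state(); c=bot.read_camera("wrist"); cv2.imwrite("pics/w3.png",c["image"]); prof(wcloud(s,c)); print(s["clock"])
```

```text
92 [ 23. 130.] False 8.275 [-0.5 -0.6  0.7]
80 [  9. 131.] False 8.6333 [-0.4  0.   0.2]
68 [ -5. 129.] False 8.9917 [ 0.4  0.3 -0.9]
56 [-19. 124.] False 9.35 [0.7 0.3 0.9]
44 [-31. 116.] False 9.7083 [0.1 0.6 1.4]
33 [-41. 107.] False 10.05 [-0.5 -0.6 -0.1]
23 [-48.  98.] False 10.375 [-0.6  0.6 -0.6]
14 [-53.  88.] False 10.675 [0.5 0.2 0.5]
6 [-56.  79.] False 10.9583 [-1.4 -1.1  0.5]
50 3387 x [-22.   2.  33.  56.  70.] y [-24.   1.  24.]
58 1337 x [-28. -20.  -3.  14.  53.] y [-19.  -1.  18.]
66 2621 x [-88. -72. -55. -38.  -4.] y [-13.  -0.  12.]
11.625
```

View pics/w3.png

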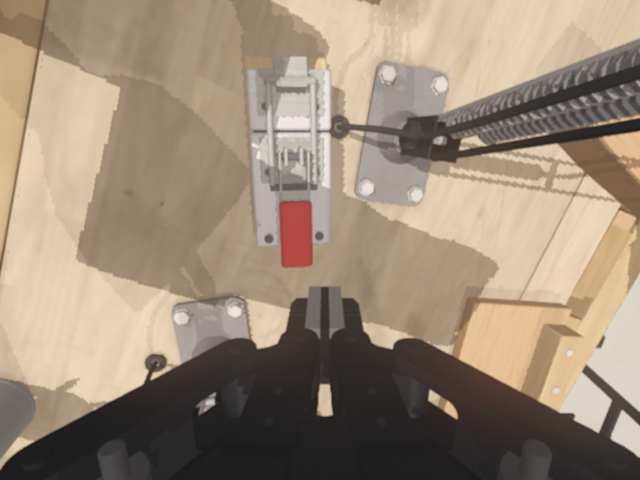

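The lever lies flat with its face up at about 71 mm (295,235). The gap between the halves has closed to a thin line at row 130, and the bar is on the keeper at (290,80). The tool is clear of everything.

```bash
python3 -c "
from rig import bot
print(bot.finish_job())"
```

```text
the job is handed in; nothing more can be done
None
```

I hooked the red latch's loop over its keeper, then pushed the lever flat, which drew the halves together. The blue box wasn't touched, and I handed the job in just after 11.6 s on the robot's clock; no verdict came back.

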